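# Screw the lid back on the jar in the lazy susan caddy

### The job

Put the loose lid back on the open jar in the lazy susan caddy: set it level on the mouth, ease it backward (anticlockwise) until you feel it drop into the thread, then screw it forward (clockwise) until it is fully home, and let go. Go gently, by feel: never press hard, force the thread or wrench the lid tight, and leave the other things on the table and the caddy where they stand.

Things in the scene. Friction and masses are not known exactly. Their poses are not given: they have to be found in the camera images.
- lid_center (a point): The lid, a round grey plastic screw cap lying right way up on the table (about 90 g, 61 mm across, 38 mm high with its grip bar). This point is on its axis 19 mm above its underside, 1 mm above the top of its flat deck; z is up. Inside the 18 mm high skirt, at the lower edge, sit three equal lugs 120 degrees apart, 3 mm high.
- lid_bar (a point): Centre of the grip bar moulded on the lid's deck, on the lid's axis, 28 mm above its underside. The bar is 46 mm long (along x), 14 mm thick (along y) and 20 mm tall (z, from 18 to 38 mm above the underside).
- jar_mouth (a point): Centre of the rim of the open white jar (76 mm wide, 111 mm tall), about 131 mm above the table, on the jar's upright axis. The jar is wedged tight in a pocket of the caddy and does not turn in it. The neck is 46 mm across, tapered over the top 3 mm, with about 1 mm of play to the lid's lugs.
- jar_thread (a point): On the jar's axis, level with the starts of its three equal coarse right-hand threads, which run down clockwise (0.07 mm a degree), each to an upright stop rib just before the next start. Where the starts lie differs every time, not shown by these axes: find it by feel. A lid set down rides on top, its underside 0 to 5 mm below this; off a rib's top it first falls 5 mm on to the thread.
- lid_seat (a point): Where lid_center comes to lie when the lid is home (deck on rim). Riding on top it is 5 to 11 mm above this; clockwise it then only slides on to a rib and jams. Anticlockwise (0 to 110 degrees) it climbs the thread, then drops about 7 mm off its start into the groove, 3.5 to 5 mm above this, and is soon stopped. Then clockwise it sinks home in 50 to 70 degrees; 15 more pinch it tight.
- caddy_base: The teal plastic lazy susan caddy: a tray 256 mm across, its rim 46 mm above the table, on a low round foot fixed to the table; this point is the centre of the foot, at table height. The round hub at its centre is 117 mm high; the jar's axis is 72 mm from the hub. The tray turns on the foot, stiffly (0.35 N m), if pushed.
- mug: Blue ceramic mug, 82 mm wide and 95 mm high; origin at the centre of its underside. A bystander, loose.
- pencil_cup: Steel pencil cup with three pencils, 72 mm wide, 100 mm high and 165 mm to the pencil tips; origin at the centre of its underside. A bystander, loose.
- top: Wooden spinning top lying on its side, about 75 mm long, 48 mm across; origin at its point. A bystander, loose.
- box: Closed magenta plastic box, 144 by 104 by 61 mm high; origin at the centre of its underside. A bystander, loose.
Mind the look-alikes: they are no part of the job. What is shaped like the part that bears lid_center but orange is not meant.

How it is judged:
By the outcome, as a careful person would: the job done as asked, in the order asked, and still so for the second after the job is handed in, with the robot touching nothing.
It also fails if it takes over 72 s, if anything falls off the work surface, if the arm or the gripper's body presses on something with over 40 N, if the wrist force passes 120 N, or if a joint passes its speed limit or range.

### The arm

A 7-joint arm with a two-finger parallel gripper is mounted at the origin on the work surface. World frame = base frame: x ahead of the robot, y to its left, z up, the work surface at z = 0. Lengths are in m, angles in rad, forces in N, time in s.
With the tool pointing down it reaches from about 0.425 to 0.925 m from the base axis. Payload 6.8 kg.
Tool frame: the origin (TCP) lies midway between the tips of the shut fingers; the grasp point (between the pads) lies 19 mm behind it; y points along the fingers, z is the direction in which the jaws open and shut, and the axes are right-handed (so a half turn about y gives the same grasp; the last joint's range is limited). The gripper opens to 85 mm and grips with 20 to 120 N. Pads are 22 mm wide; open, the fingers measure 114 mm over their backs; the gripper's body (76 mm by 85 mm) begins 54 mm behind the grasp point. The pads swing forward as they close: fully open they stand 13 mm farther back than shut.
Start: joints at [-1.335, 0.477, 0.022, 1.555, -0.011, 1.109, -0.083], TCP at [0.228, 0.636, 0.231] pointing down, gripper open.
Joint ranges: [-2.96, 2.96], [-0.34, 2.1], [-1.41, 1.46], [0.24, 2.44], [-1.37, 4.51], [0.17, 1.92], [-2.96, 2.96]. Speed limits (rad/s): [2.39, 2.39, 3.14, 3.14, 3.14, 3.14, 3.14].

### API

Orientations are given as a unit quaternion [w, x, y, z].
In Python, from station import bot gives the robot as it stands. The module is installed in compiled form; this text tells all that it offers.
- The arm moves only by the shell command python3 -m crank 'ROWS' [FORCE]. ROWS is JSON, a list of rows, each an object with "linear": the shift along the tool's x, y, z in m, a list of three; "dr": the turn, a rotation vector about the tool's x, y, z in degrees, a list of three; "hand": the gripper command: -1 is shut, 1 is fully open, values between are in proportion. A call has 1 to 10 rows; each row is the pose to reach, as a shift and turn from the pose commanded when the call began, along the tool's axes at that moment; what a row does not reach only later rows make up. A row lasts 1/12 s, in which the tool goes at most 41.7 mm and 7.16 degrees, less where a joint would pass 70% of its speed; a pose out of reach is approached as far as the arm can. A call with a gripper value outside its range is refused whole. The fingers move at their own pace and stop on an object; FORCE is the grip in N (left out, the last holds). Time passes only in rows, so rows that repeat a pose let the fingers close. It gives the time, the measured TCP pose, the force and the opening at its end, in the units of the state.
- bot.get_obs(): the state, without advancing time (a new reading comes with each control period).
- bot.read_camera(name): name is "scene" or "side" or "wrist"; returns the picture (420x560x3 uint8, blue, green, red); there is no depth.
- bot.camera_params(name): a dict with "K" (3x3 intrinsics, pixels), "R" (3x3) and "t" (3): a world point X has camera coordinates R X + t; the wrist camera has in their place "hand_eye" (4x4, takes a point from camera to tool coordinates, whose origin is the TCP and whose axes are the tool frame's). Camera axes: x right, y down, z forward; pixel columns grow to the right and rows downward; lengths in m; the calibration is good to about 2 mm. A picture is of the moment at which its call begins: read the wrist's pose just before it. camera_params takes no time and is no camera call.
- bot.hand_in(): hands the job in, once; it reports no verdict.
Trained networks look in the newest picture that a camera, given by its name, has taken for a name from the list of things; names that differ only in an ending like _2 or _b are one class to them, and where a whole thing is asked for, a point or a joint stands for the part that bears it (a point fixed in the world has none). Each returns a list of dicts, best first, with "score" (0 to 1); they miss things now and then, are a little off and sometimes report something else, mostly with a low value. They report only what shows in the picture. A call takes as long as a camera call. They do not tell look-alikes from the thing itself.
- bot.search_frame(camera, target): "extent" ([left, top, right, bottom] in pixels, round what is visible of it).
- bot.cut_out(camera, target): "pixels" (420x560 bool, what is visible of it) and "extent" ([left, top, right, bottom] in pixels, round what is visible of it).
- bot.place_of(camera, target): "xy" ([column, row] in pixels: a listed point, or the origin of a listed thing).
The state is a dict: "t": time; "q": joint angles; "joint_vel": joint speeds; "joint_torque": joint torques, N m; "eef_pos": TCP position; "tool_rot": TCP orientation; "contact_force": force on the tool from outside, world axes, zero at the start; "torque": the same for the moment, N m; "gripper_width": opening from 0.0 (shut) to 1.0 (fully open).
Only numpy, scipy, OpenCV 4.12 (cv2) and the standard library are available. Lean on these libraries where they do the work, as an engineer would, in place of code of your own. Each camera call takes 0.05 s, during which the arm holds its last target. There are 200 camera calls.

## Working session

There is one attempt and no reset: what is moved stays moved. The work goes in short steps, Python scripts to look and compute and a shell command to move; the robot and the scene stay as the last step left them, time stands still between calls to the robot, and variables do not carry over. Pictures are saved under pics/ and viewed, about 8 in all and at most 12, crops included, and the job is handed in when it is done.

```bash
mkdir -p pics; cat > h.py <<'E'
import numpy as np, cv2
from scipy.spatial.transform import Rotation as Rn
from station import bot
def pose(o=None):
    o=o or bot.get_obs(); q=o["tool_rot"]
    return Rn.from_quat([q[1],q[2],q[3],q[0]]).as_matrix(), np.array(o["eef_pos"])
def cam(name):
    p=bot.camera_params(name); K=np.array(p["K"])
    if "R" in p: R=np.array(p["R"]); return K,R.T,-R.T@np.array(p["t"])
    H=np.array(p["hand_eye"]); R,t=pose(); return K,R@H[:3,:3],R@H[:3,3]+t
def ray(c,uv):
    K,R,o=c; d=R@np.linalg.inv(K)@np.array([uv[0],uv[1],1.]); return o,d/np.linalg.norm(d)
def at_z(c,uv,z):
    o,d=ray(c,uv); return o+d*(z-o[2])/d[2]
def proj(c,X):
    K,R,o=c; p=K@(R.T@(np.array(X)-o)); return p[:2]/p[2]
def tri(rs):
    A=0;b=0
    for o,d in rs:
        P=np.eye(3)-np.outer(d,d); A=A+P; b=b+P@o
    return np.linalg.solve(A,b)
E
python3 - <<'E'
from h import *
np.set_printoptions(precision=4,suppress=True)
o=bot.get_obs(); print({k:np.round(v,3) for k,v in o.items()}); print(pose(o)[0])
ims=[]
for n in ("scene","side"):
    cv2.imwrite(f"pics/{n}0.png",bot.read_camera(n))
    c=cam(n); print(n,c[2])
    for t in ("lid_center","lid_bar","jar_mouth","jar_thread","lid_seat","caddy_base"):
        print(t,[(np.round(d["xy"]),round(d["score"],2)) for d in bot.place_of(n,t)][:4])
E
```

```text
{'t': np.float64(0.0), 'q': array([-1.335,  0.478,  0.022,  1.556, -0.011,  1.109, -0.083]), 'joint_vel': array([-0.   ,  0.001,  0.   , -0.001, -0.   ,  0.002, -0.001]), 'joint_torque': array([ -0.   , -59.646,   1.608, -28.119,   0.013,   0.01 ,  -0.   ]), 'eef_pos': array([0.227, 0.635, 0.23 ]), 'tool_rot': array([-0.696,  0.697, -0.121,  0.121]), 'contact_force': array([-0.562,  0.792, -0.013]), 'torque': array([ 0.01 , -0.007, -0.011]), 'gripper_width': np.float64(1.001)}
[[ 0.9415 -0.0005  0.3371]
 [-0.3371 -0.0018  0.9415]
 [ 0.0002 -1.     -0.0018]]
scene [ 1.1809 -0.2032  0.757 ]
lid_center [(array([189., 234.]), 0.85), (array([169., 213.]), 0.65)]
lid_bar [(array([186., 233.]), 0.78), (array([169., 207.]), 0.73)]
jar_mouth [(array([333., 186.]), 0.68)]
jar_thread [(array([329., 184.]), 0.67), (array([108., 231.]), 0.5)]
lid_seat [(array([332., 183.]), 0.6)]
caddy_base [(array([328., 242.]), 0.56), (array([109., 232.]), 0.22)]
side [ 0.1931 -1.1033  0.7958]
lid_center [(array([258., 318.]), 0.63), (array([292., 301.]), 0.59)]
lid_bar [(array([296., 299.]), 0.91), (array([258., 312.]), 0.59)]
jar_mouth [(array([263., 185.]), 0.75), (array([191., 196.]), 0.7), (array([372., 310.]), 0.55)]
jar_thread [(array([262., 185.]), 0.68)]
lid_seat [(array([263., 184.]), 0.89)]
caddy_base [(array([287., 229.]), 0.9)]
```

View pics/scene0.png

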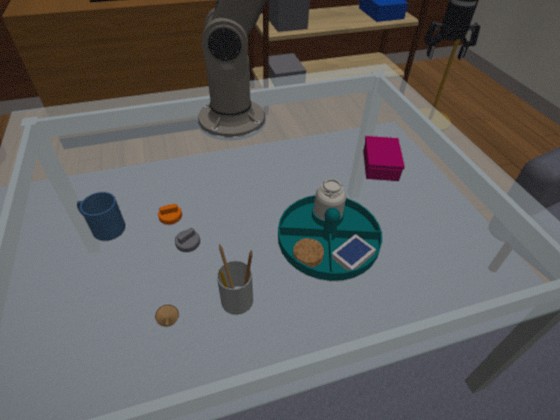

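View pics/side0.png

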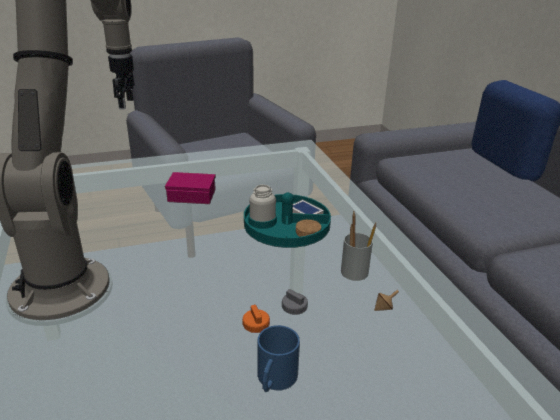

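Scene picture: grey lid at (187,239), orange look-alike at (170,213), open white jar at (332,190) in the caddy, hub at (333,215), mug (103,215), pencil cup (236,287). Side picture: grey lid (295,302), orange (256,318), jar mouth (263,188). The grey one fits the description, the orange one is excluded.

```bash
python3 - <<'E'
from h import *
np.set_printoptions(precision=4,suppress=True)
a,b=cam("scene"),cam("side")
I=cv2.imread("pics/scene0.png");J=cv2.imread("pics/side0.png")
cv2.imwrite("pics/crop0.png",np.hstack([cv2.resize(I[195:265,140:220],None,fx=5,fy=5,interpolation=2),cv2.resize(J[275:345,230:310],None,fx=5,fy=5,interpolation=2)])[:, :800])
for n,u,v,z in (("lidbar",(186,233),(296,299),.028),("jar_mouth",(333,186),(263,185),.131),("seat",(332,183),(263,184),.13),("caddy",(328,242),(287,229),0),("orange bar",(169,207),(258,312),.028),("mug",(105,233),(278,380),0)):
    print(n,tri([ray(a,u),ray(b,v)]),at_z(a,u,z),at_z(b,v,z))
for t in ("mug","pencil_cup","top","box"):
  for n,c in (("scene",a),("side",b)):
    for d in bot.place_of(n,t)[:1]: print(t,n,d["score"],at_z(c,d["xy"],0))
E
```

```text
lidbar [ 0.5306 -0.2295  0.0266] [ 0.5264 -0.2259  0.028 ] [ 0.5319 -0.2376  0.028 ]
jar_mouth [0.5644 0.1399 0.1324] [0.5675 0.1372 0.131 ] [0.5651 0.1498 0.131 ]
seat [0.5624 0.1366 0.1391] [0.5557 0.1396 0.13  ] [0.5674 0.1578 0.13  ]
caddy [ 0.6287  0.1146 -0.0056] [0.6309 0.114  0.    ] [0.626  0.1031 0.    ]
orange bar [ 0.432  -0.2582  0.0329] [ 0.4238 -0.2569  0.028 ] [ 0.4346 -0.2563  0.028 ]
mug [ 0.4308 -0.4261 -0.0101] [ 0.444 -0.425  0.   ] [ 0.4262 -0.4313  0.    ]
mug scene 0.97 [ 0.4385 -0.4173  0.    ]
mug side 0.69 [ 0.4288 -0.42    0.    ]
pencil_cup scene 0.76 [ 0.7354 -0.1439  0.    ]
pencil_cup side 0.57 [ 0.7283 -0.1433  0.    ]
top scene 0.81 [ 0.7057 -0.29    0.    ]
top side 0.59 [ 0.7009 -0.2931  0.    ]
box scene 0.65 [0.409  0.3768 0.    ]
box side 0.69 [0.3984 0.3892 0.    ]
```

View pics/crop0.png

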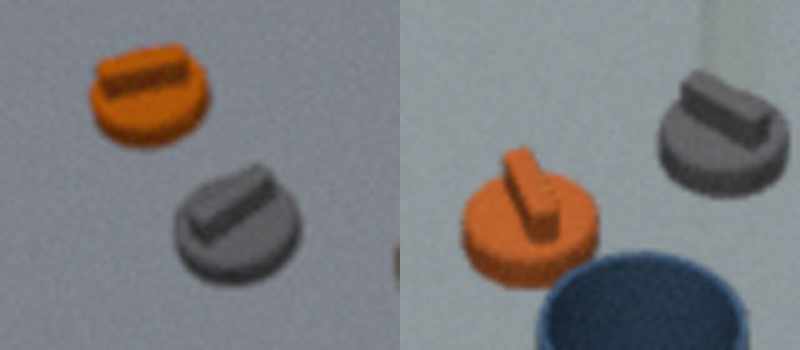

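The enlarged crop confirms it: left the scene view, orange lid (150,95) and grey lid (238,230); right the side view, grey lid (725,135). The grey one is meant; its bar runs roughly (192,215)-(270,172) in the scene crop. Now the bar heading and the shift in tool axes.

```bash
python3 - <<'E'
from h import *
np.set_printoptions(precision=4,suppress=True)
a,b=cam("scene"),cam("side")
p=[at_z(a,u,.038) for u in ((178.4,238),(194,229.4))];q=[at_z(b,u,.038) for u in ((288,290.6),(303.6,299.4))]
for s in (p,q):
    d=s[1]-s[0]; print(np.degrees(np.arctan2(d[1],d[0])),np.linalg.norm(d),(s[0]+s[1])/2)
R,t=pose()
for X in ((.52,.36,.25),(.531,-.23,.17)): print(R.T@(np.array(X)-t))
print(np.degrees(np.arctan2(R[1,0],R[0,0])))
E
```

```text
113.05084798607024 0.04350594337270036 [ 0.5376 -0.2252  0.038 ]
-59.08257241387018 0.04697621336961821 [ 0.5317 -0.235   0.038 ]
[ 0.3682 -0.0187 -0.1608]
[ 0.5774  0.0613 -0.7126]
-19.69446276451781
```

```bash
python3 -m crank '[{"linear":[0.074,-0.02,-0.032],"dr":[0,5,0],"hand":0.2},{"linear":[0.11,-0.02,-0.048],"dr":[0,10,0],"hand":0.2},{"linear":[0.147,-0.02,-0.064],"dr":[0,15,0],"hand":0.2},{"linear":[0.184,-0.02,-0.08],"dr":[0,20,0],"hand":0.2},{"linear":[0.221,-0.02,-0.096],"dr":[0,25,0],"hand":0.2},{"linear":[0.258,-0.02,-0.112],"dr":[0,30,0],"hand":0.2},{"linear":[0.295,-0.02,-0.128],"dr":[0,35,0],"hand":0.2},{"linear":[0.332,-0.02,-0.145],"dr":[0,40,0],"hand":0.2},{"linear":[0.368,-0.02,-0.161],"dr":[0,43,0],"hand":0.2},{"linear":[0.368,-0.02,-0.161],"dr":[0,43,0],"hand":0.2}]' 40; python3 - <<'E'
from h import *
np.set_printoptions(precision=4,suppress=True)
R,t=pose();print(R,t,bot.get_obs()["q"])
for X in ((.56,.1,.24),(.52,-.23,.19)): print(R.T@(np.array(X)-t))
E
```

```text
t: 1.93
eef_pos: [0.5229, 0.3558, 0.2517]
tool_rot: [-0.603, 0.603, -0.369, 0.371]
contact_force: [0.8, -0.3, -0.1]
gripper_width: 0.601
[[ 0.4525  0.0017  0.8918]
 [-0.8918 -0.0011  0.4525]
 [ 0.0018 -1.      0.0011]] [0.5229 0.3558 0.2517] [-0.9155  0.3964  0.2934  1.6572 -0.1231  1.1056 -0.1187]
[ 0.2449  0.0121 -0.0826]
[ 0.521   0.0624 -0.2677]
```

```bash
python3 -m crank '[{"linear":[0.035,0,-0.018],"dr":[0,0,0],"hand":0.2},{"linear":[0.07,0,-0.036],"dr":[0,0,0],"hand":0.2},{"linear":[0.105,0,-0.054],"dr":[0,0,0],"hand":0.2},{"linear":[0.14,0,-0.072],"dr":[0,0,0],"hand":0.2},{"linear":[0.175,0,-0.09],"dr":[0,0,0],"hand":0.2},{"linear":[0.21,0,-0.108],"dr":[0,0,0],"hand":0.2},{"linear":[0.245,0,-0.126],"dr":[0,0,0],"hand":0.2},{"linear":[0.28,0,-0.144],"dr":[0,0,0],"hand":0.2},{"linear":[0.315,0,-0.162],"dr":[0,0,0],"hand":0.2},{"linear":[0.35,0,-0.18],"dr":[0,0,0],"hand":0.2}]'
python3 -m crank '[{"linear":[0.035,0.01,-0.018],"dr":[0,0,0],"hand":0.2},{"linear":[0.07,0.02,-0.036],"dr":[0,0,0],"hand":0.2},{"linear":[0.105,0.03,-0.054],"dr":[0,0,0],"hand":0.2},{"linear":[0.14,0.045,-0.072],"dr":[0,0,0],"hand":0.2},{"linear":[0.17,0.06,-0.088],"dr":[0,0,0],"hand":0.2},{"linear":[0.17,0.06,-0.088],"dr":[0,0,0],"hand":0.2},{"linear":[0.17,0.06,-0.088],"dr":[0,0,0],"hand":0.2}]'
python3 - <<'E'
from h import *
np.set_printoptions(precision=4,suppress=True)
cv2.imwrite("pics/w1.png",bot.read_camera("wrist"));R,t=pose();c=cam("wrist");print(R,t,bot.get_obs()["q"],c[2])
for n,z in (("lid_center",.019),("lid_bar",.028)):
    for d in bot.place_of("wrist",n): print(n,d["xy"],d["score"],at_z(c,d["xy"],z))
E
```

```text
t: 2.77
eef_pos: [0.52, -0.0355, 0.2517]
tool_rot: [0.604, -0.604, 0.368, -0.368]
contact_force: [0.1, -0.8, 1.1]
gripper_width: 0.595
t: 3.35
eef_pos: [0.5188, -0.2276, 0.1905]
tool_rot: [-0.602, 0.604, -0.37, 0.369]
contact_force: [-0.4, 0.3, -0.5]
gripper_width: 0.597
[[ 0.4571 -0.0007  0.8894]
 [-0.8894  0.0002  0.4571]
 [-0.0005 -1.     -0.0005]] [ 0.5198 -0.2256  0.191 ] [-0.115   0.3748  0.5272  1.8875 -0.2301  0.9399  0.9937] [ 0.4853 -0.1596  0.3346]
lid_center [294.3, 198.0] 0.7 [ 0.5345 -0.2261  0.019 ]
lid_center [178.2, 173.5] 0.62 [ 0.4305 -0.2538  0.019 ]
lid_bar [168.9, 176.9] 0.68 [ 0.4259 -0.2577  0.028 ]
lid_bar [292.9, 199.4] 0.57 [ 0.5326 -0.2259  0.028 ]
```

View pics/w1.png

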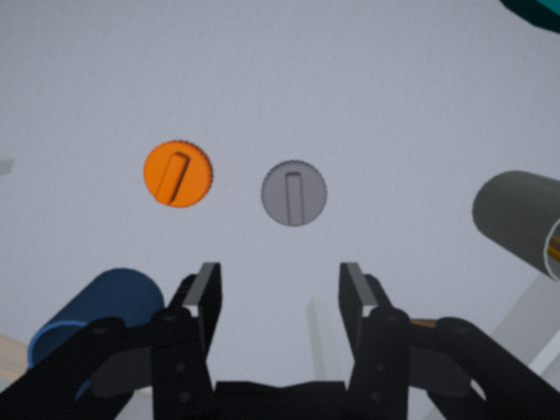

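Wrist view: grey lid disc centred at about (294,193), its bar from (292,174) to (296,224), nearly along the tool x axis; orange lid at (178,174), mug lower left (110,330), pencil cup right (530,210).

```bash
python3 - <<'E'
from h import *
np.set_printoptions(precision=4,suppress=True)
ds=[d for d in bot.cut_out("wrist","lid_center")]
R,t=pose();c=cam("wrist")
for d in ds:
    m=d["pixels"].astype(np.uint8);k=max(cv2.findContours(m,0,2)[0],key=cv2.contourArea);e=cv2.fitEllipse(k)
    print(d["score"],e,at_z(c,e[0],.016))
p=[at_z(c,u,.038) for u in ((292.5,174),(296,224))];d=p[0]-p[1];print(np.degrees(np.arctan2(d[1],d[0])),np.linalg.norm(d),(p[0]+p[1])/2, np.degrees(np.arctan2(R[1,0],R[0,0])))
X=np.array([.533,-.2265,.08]);print(R.T@(X-t), np.linalg.norm(d))
I=bot.read_camera("wrist");cv2.imwrite("pics/w1c.png",cv2.resize(I[150:240,250:340],None,fx=6,fy=6,interpolation=2))
E
```

```text
0.84 ((177.2382354736328, 173.88084411621094), (67.47091674804688, 69.68746185302734), 100.23927307128906) [ 0.4308 -0.2537  0.016 ]
0.62 ((292.9670715332031, 193.31419372558594), (64.96446990966797, 65.50827026367188), 177.9711151123047) [ 0.5333 -0.2212  0.016 ]
121.99455381316729 0.04507505944880831 [ 0.5337 -0.2212  0.038 ] -62.54801601152434
[0.0083 0.1118 0.0092] 0.04507505944880831
```

View pics/w1c.png

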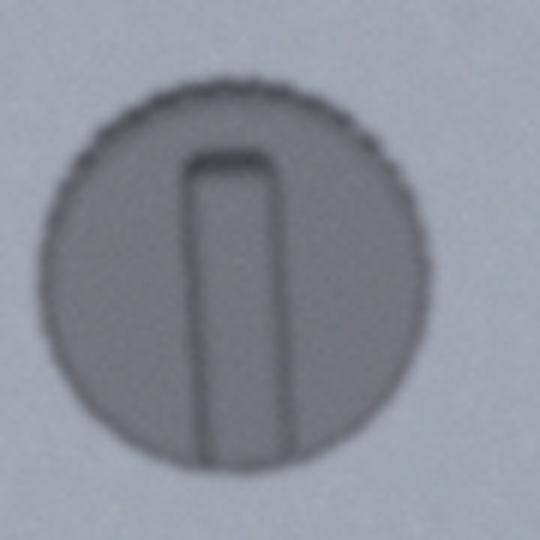

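Crop: bar top from about (230,165) to (250,465), i.e. pixels (288.3,177.5)-(291.7,227.5); disc centre (289,195.8). The bar is about 4 degrees off the tool x axis.

```bash
python3 - <<'E'
from h import *
np.set_printoptions(precision=4,suppress=True)
R,t=pose();c=cam("wrist")
p=[at_z(c,u,.038) for u in ((288.3,177.5),(291.7,227.5))];d=p[0]-p[1];print(np.degrees(np.arctan2(d[1],d[0])),np.linalg.norm(d),(p[0]+p[1])/2,at_z(c,(289,195.8),.016))
X=(p[0]+p[1])/2; X[2]=.08;print(R.T@(X-t), t)
E
```

```text
121.68415517458155 0.04532751079093371 [ 0.5318 -0.2257  0.038 ] [ 0.5311 -0.225   0.016 ]
[0.007  0.1118 0.0085] [ 0.5209 -0.2235  0.1918]
```

```bash
python3 -m crank '[{"linear":[0.007,0.03,0.0085],"dr":[0,-4,0],"hand":-0.1},{"linear":[0.007,0.06,0.0085],"dr":[0,-4,0],"hand":-0.1},{"linear":[0.007,0.09,0.0085],"dr":[0,-4,0],"hand":-0.1},{"linear":[0.007,0.11,0.0085],"dr":[0,-4,0],"hand":-0.1},{"linear":[0.007,0.11,0.0085],"dr":[0,-4,0],"hand":-0.1},{"linear":[0.007,0.11,0.0085],"dr":[0,-4,0],"hand":-0.1}]'
python3 - <<'E'
from h import *
np.set_printoptions(precision=4,suppress=True)
I=bot.read_camera("wrist");R,t=pose();print(t,np.degrees(np.arctan2(R[1,0],R[0,0])));cv2.imwrite("pics/w2.png",I)
c=cam("wrist");print(proj(c,t),proj(c,t-R[:,1]*.0),[ (d["xy"],R.T@(at_z(c,d["xy"],.028)-t)) for d in bot.place_of("wrist","lid_bar")])
E
```

```text
t: 4.1
eef_pos: [0.5308, -0.2263, 0.0812]
tool_rot: [-0.617, 0.617, -0.347, 0.346]
contact_force: [0.3, 0.4, 0.5]
gripper_width: 0.452
[ 0.5317 -0.227   0.0824] -58.63672618305858
[280.7816 278.4673] [280.7816 278.4673] [([279.7, 238.4], array([ 0.0017,  0.0544, -0.0005])), ([98.1, 191.8], array([-0.027 ,  0.0542, -0.1049]))]
```

View pics/w2.png

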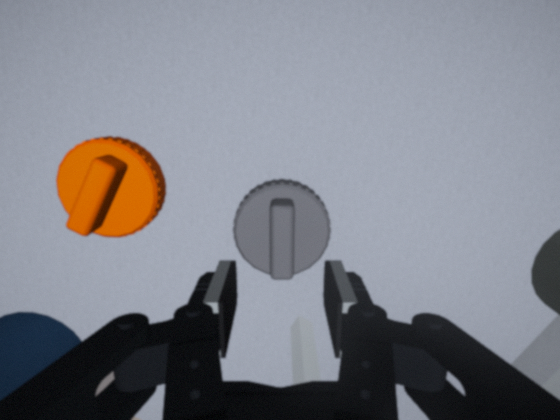

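Wrist view close up: the bar stands upright from (282,203) to (282,277), squarely between the pads at columns 236 and 324. Go down and grip.

```bash
python3 -m crank '[{"linear":[0.001,0.02,0],"dr":[0,0,0],"hand":-0.3},{"linear":[0.001,0.04,0],"dr":[0,0,0],"hand":-0.3},{"linear":[0.001,0.052,0],"dr":[0,0,0],"hand":-0.3},{"linear":[0.001,0.058,0],"dr":[0,0,0],"hand":-0.3},{"linear":[0.001,0.058,0],"dr":[0,0,0],"hand":-0.3},{"linear":[0.001,0.058,0],"dr":[0,0,0],"hand":-0.3}]' 35
python3 -m crank '[{"linear":[0,0,0],"dr":[0,0,0],"hand":-0.8},{"linear":[0,0,0],"dr":[0,0,0],"hand":-1},{"linear":[0,0,0],"dr":[0,0,0],"hand":-1},{"linear":[0,0,0],"dr":[0,0,0],"hand":-1},{"linear":[0,0,0],"dr":[0,0,0],"hand":-1},{"linear":[0,0,0],"dr":[0,0,0],"hand":-1}]' 35
```

```text
t: 4.7
eef_pos: [0.5319, -0.2286, 0.0241]
tool_rot: [0.616, -0.616, 0.346, -0.347]
contact_force: [-0.1, -0.1, -1.0]
gripper_width: 0.347
t: 5.2
eef_pos: [0.5323, -0.2286, 0.0245]
tool_rot: [0.617, -0.616, 0.346, -0.347]
contact_force: [-0.9, -0.1, 6.0]
gripper_width: 0.154
```

```bash
python3 -m crank '[{"linear":[0,-0.01,0],"dr":[0,0,0],"hand":-1},{"linear":[0,-0.04,0],"dr":[0,0,0],"hand":-1},{"linear":[0,-0.08,0],"dr":[0,0,0],"hand":-1},{"linear":[0,-0.12,0],"dr":[0,0,0],"hand":-1},{"linear":[0,-0.16,0],"dr":[0,0,0],"hand":-1},{"linear":[0,-0.19,0],"dr":[0,0,0],"hand":-1},{"linear":[0,-0.19,0],"dr":[0,0,0],"hand":-1},{"linear":[0,-0.19,0],"dr":[0,0,0],"hand":-1}]'
python3 - <<'E'
from h import *
np.set_printoptions(precision=4,suppress=True)
R,t=pose();print(R,t)
print(R.T@(np.array((.517,.05,t[2]))-t))
E
```

```text
t: 5.87
eef_pos: [0.5322, -0.2286, 0.2157]
tool_rot: [0.617, -0.616, 0.345, -0.348]
contact_force: [-0.7, -0.4, -1.5]
gripper_width: 0.155
[[ 0.5195  0.0043  0.8545]
 [-0.8545 -0.0005  0.5195]
 [ 0.0026 -1.      0.0034]] [ 0.5322 -0.2286  0.2157]
[-0.246  -0.0002  0.1318]
```

```bash
python3 -m crank '[{"linear":[-0.025,0,0.013],"dr":[0,6,0],"hand":-1},{"linear":[-0.05,0,0.026],"dr":[0,12,0],"hand":-1},{"linear":[-0.075,0,0.04],"dr":[0,18,0],"hand":-1},{"linear":[-0.1,0,0.053],"dr":[0,24,0],"hand":-1},{"linear":[-0.125,0,0.066],"dr":[0,30,0],"hand":-1},{"linear":[-0.15,0,0.08],"dr":[0,36,0],"hand":-1},{"linear":[-0.175,0,0.093],"dr":[0,42,0],"hand":-1},{"linear":[-0.2,0,0.106],"dr":[0,48,0],"hand":-1},{"linear":[-0.225,0,0.12],"dr":[0,54,0],"hand":-1},{"linear":[-0.246,0,0.132],"dr":[0,60,0],"hand":-1}]'
python3 -m crank '[{"linear":[0,0,0],"dr":[0,0,0],"hand":-1},{"linear":[0,0,0],"dr":[0,0,0],"hand":-1},{"linear":[0,0,0],"dr":[0,0,0],"hand":-1}]'
python3 - <<'E'
from h import *
np.set_printoptions(precision=4,suppress=True)
I=bot.read_camera("wrist");R,t=pose();print(R,t,bot.get_obs()["q"]);cv2.imwrite("pics/w3.png",I)
c=cam("wrist")
for n,z in (("jar_mouth",.131),("lid_seat",.132)):print(n,[ (d["xy"],d["score"],at_z(c,d["xy"],z),R.T@(at_z(c,d["xy"],z)-t)) for d in bot.place_of("wrist",n)])
print([ (d["xy"],R.T@(at_z(c,d["xy"],t[2]-.005)-t)) for d in bot.place_of("wrist","lid_center")])
E
```

```text
t: 6.7
eef_pos: [0.5146, 0.0525, 0.2118]
tool_rot: [0.358, -0.36, 0.609, -0.609]
contact_force: [0.3, 1.1, -1.2]
gripper_width: 0.154
t: 6.95
eef_pos: [0.5154, 0.0497, 0.2124]
tool_rot: [-0.36, 0.362, -0.608, 0.608]
contact_force: [-0.5, -1.0, -0.5]
gripper_width: 0.156
[[-0.4806 -0.0015  0.8769]
 [-0.8769 -0.001  -0.4806]
 [ 0.0016 -1.     -0.0009]] [0.5156 0.0492 0.2126] [-0.7753  0.2776  0.6744  1.9807 -0.2104  0.9541 -0.498 ]
jar_mouth [([273.1, 60.8], 0.96, array([0.5588, 0.1383, 0.131 ]), array([-0.099 ,  0.0815, -0.0049]))]
lid_seat [([274.4, 61.6], 0.65, array([0.5592, 0.1374, 0.132 ]), array([-0.0984,  0.0805, -0.0041])), ([351.2, 66.9], 0.44, array([0.5975, 0.1131, 0.132 ]), array([-0.0955,  0.0804,  0.0411]))]
[([278.7, 270.2], array([-0.0009,  0.005 , -0.0015]))]
```

View pics/w3.png

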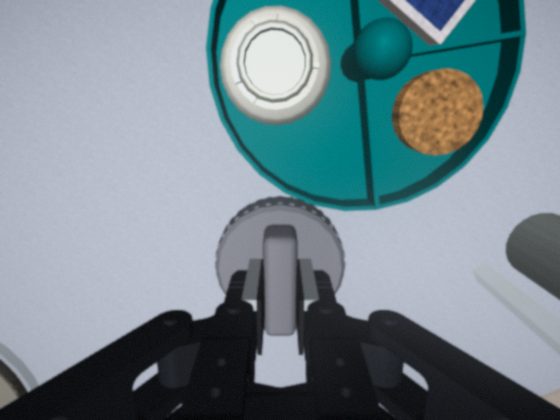

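Wrist view: lid held level, deck centred near (280,268), bar (280,280); jar mouth ring near (275,62), hub (383,48). One enlarged crop for the exact centres.

```bash
python3 - <<'E'
import cv2,numpy as np
I=cv2.imread("pics/w3.png")
A=cv2.resize(I[10:130,210:340],None,fx=3,fy=4.0/4*3,interpolation=2);B=cv2.resize(I[190:310,210:350],None,fx=3,fy=3,interpolation=2)
cv2.imwrite("pics/w3c.png",np.hstack([A,B])[:, :810][:, :800])
print(A.shape,B.shape)
E
```

```text
(360, 390, 3) (360, 420, 3)
```

View pics/w3c.png

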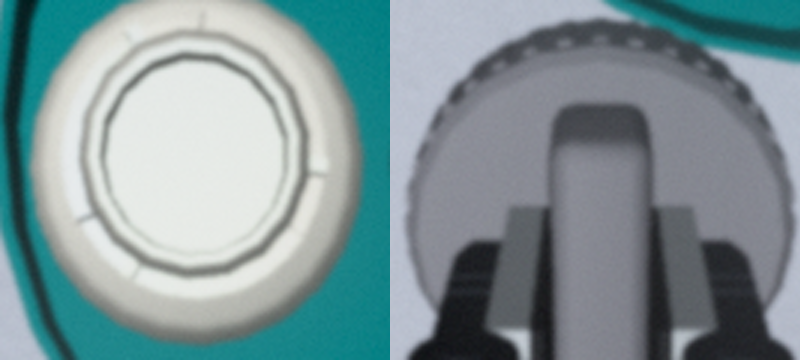

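Crop: the rim's centre is at (196,155), i.e. pixel (275.2,61.6); the lid's deck centre at pixel (280.7,270). Relative shift for the lid's axis: about -97.5 mm in x and -3.3 mm in z of the tool. Go above the mouth, still clear of it.

```bash
python3 -m crank '[{"linear":[-0.03,0,-0.001],"dr":[0,0,0],"hand":-1},{"linear":[-0.06,0,-0.002],"dr":[0,0,0],"hand":-1},{"linear":[-0.085,0,-0.003],"dr":[0,0,0],"hand":-1},{"linear":[-0.0975,0,-0.0033],"dr":[0,0,0],"hand":-1},{"linear":[-0.0975,0.02,-0.0033],"dr":[0,0,0],"hand":-1},{"linear":[-0.0975,0.035,-0.0033],"dr":[0,0,0],"hand":-1},{"linear":[-0.0975,0.045,-0.0033],"dr":[0,0,0],"hand":-1},{"linear":[-0.0975,0.045,-0.0033],"dr":[0,0,0],"hand":-1},{"linear":[-0.0975,0.045,-0.0033],"dr":[0,0,0],"hand":-1}]'
python3 - <<'E'
from h import *
np.set_printoptions(precision=4,suppress=True)
A=[]
for n in ("scene","side"):
    I=bot.read_camera(n); c=cam(n); R,t=pose(); print(t,R[2])
    x,y=proj(c,(.562,.138,.15)).astype(int); print(x,y)
    A.append(cv2.resize(I[y-35:y+35,x-40:x+40],None,fx=5,fy=5,interpolation=2))
    cv2.imwrite("pics/"+n+"4.png",I)
cv2.imwrite("pics/ab4.png",np.hstack(A))
E
```

```text
t: 7.9
eef_pos: [0.56, 0.1365, 0.1682]
tool_rot: [-0.36, 0.36, -0.608, 0.609]
contact_force: [-0.5, -0.5, -0.4]
gripper_width: 0.15
[0.5606 0.1368 0.1688] [-0.0001 -1.      0.0004]
333 178
[0.5609 0.1371 0.1692] [-0.0009 -1.      0.0009]
263 180
```

View pics/ab4.png

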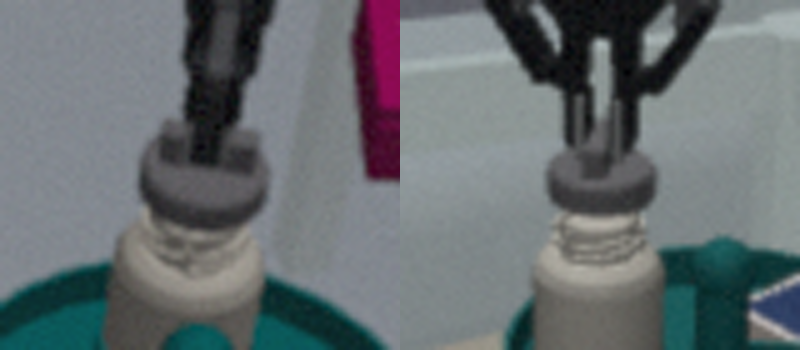

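Left (scene) the lid at (203,190) stands over the neck at about (198,240); right (side) lid (602,180) over neck (600,240): within a couple of mm, lid level. Lower by feel.

```bash
python3 -m crank '[{"linear":[0,0.003,0],"dr":[0,0,0],"hand":-1},{"linear":[0,0.006,0],"dr":[0,0,0],"hand":-1},{"linear":[0,0.009,0],"dr":[0,0,0],"hand":-1},{"linear":[0,0.011,0],"dr":[0,0,0],"hand":-1},{"linear":[0,0.012,0],"dr":[0,0,0],"hand":-1}]'
python3 -m crank '[{"linear":[0,0.001,0],"dr":[0,0,0],"hand":-1},{"linear":[0,0.002,0],"dr":[0,0,0],"hand":-1}]'
python3 -m crank '[{"linear":[0,0.001,0],"dr":[0,0,0],"hand":-1},{"linear":[0,0.002,0],"dr":[0,0,0],"hand":-1}]'
```

```text
t: 8.42
eef_pos: [0.56, 0.1376, 0.1559]
tool_rot: [0.36, -0.361, 0.608, -0.608]
contact_force: [-0.1, 0.0, -0.8]
gripper_width: 0.15
t: 8.58
eef_pos: [0.5603, 0.1376, 0.1542]
tool_rot: [-0.36, 0.36, -0.608, 0.608]
contact_force: [0.2, 0.5, -0.9]
gripper_width: 0.156
t: 8.75
eef_pos: [0.5604, 0.1375, 0.1524]
tool_rot: [-0.361, 0.36, -0.608, 0.608]
contact_force: [-0.9, -0.0, 3.5]
gripper_width: 0.152
```

```bash
for i in 1 2 3; do python3 -m crank '[{"linear":[0,0,0],"dr":[0,0,0],"hand":-1}]' | sed -n '2p;4p'; done; python3 -c "
from h import *
print(bot.get_obs()['torque'])"; python3 -m crank '[{"linear":[0,0.001,0],"dr":[0,0,0],"hand":-1},{"linear":[0,0.001,0],"dr":[0,0,0],"hand":-1}]'; python3 -c "
from h import *
print(bot.get_obs()['torque'])"
```

```text
eef_pos: [0.5603, 0.1375, 0.1524]
contact_force: [0.4, 0.3, 1.2]
eef_pos: [0.5604, 0.1375, 0.1524]
contact_force: [-2.0, -0.4, 1.6]
eef_pos: [0.5604, 0.1375, 0.1524]
contact_force: [-0.5, -1.2, 0.7]
[-0.18040036  0.12685164  0.01176201]
t: 9.17
eef_pos: [0.56, 0.1371, 0.151]
tool_rot: [-0.36, 0.361, -0.608, 0.608]
contact_force: [0.4, -1.4, -1.3]
gripper_width: 0.149
[-0.3427691  -0.0282596   0.05709115]
```

```bash
cat > s.py <<'E'
from h import *
o=bot.get_obs();R,t=pose(o);print(np.round(t,4),"F",np.round(o["contact_force"],1),"M",np.round(o["torque"],2),"tilt",np.round(R[2],4),"w",round(float(o["gripper_width"]),3),"hdg",round(float(np.degrees(np.arctan2(R[1,0],R[0,0]))),1),"q7",round(float(o["q"][6]),2),"t",round(float(o["t"]),2))
E
for i in 1 2 3; do python3 -m crank '[{"linear":[0,0.001,0],"dr":[0,0,0],"hand":-1},{"linear":[0,0.001,0],"dr":[0,0,0],"hand":-1}]'>/dev/null; python3 s.py; done
```

```text
[0.56   0.1372 0.15  ] F [-1.5 -2.3 -0.9] M [-0.53  0.15  0.02] tilt [ 8.e-04 -1.e+00 -3.e-04] w 0.153 hdg -118.7 q7 -0.54 t 9.33
[0.56   0.1372 0.149 ] F [-0.1 -3.  -1.5] M [-0.66  0.23  0.05] tilt [ 8.e-04 -1.e+00 -3.e-04] w 0.151 hdg -118.7 q7 -0.54 t 9.5
[0.56   0.1372 0.1481] F [-1.4 -2.9 -1. ] M [-0.69  0.3  -0.02] tilt [ 6.e-04 -1.e+00 -2.e-04] w 0.155 hdg -118.7 q7 -0.54 t 9.67
```

```bash
python3 -m crank '[{"linear":[0.001,0,0],"dr":[0,0,0],"hand":-1},{"linear":[0.001,0,0],"dr":[0,0,0],"hand":-1}]'>/dev/null; python3 s.py
for i in 1 2; do python3 -m crank '[{"linear":[0,0.001,0],"dr":[0,0,0],"hand":-1},{"linear":[0,0.001,0],"dr":[0,0,0],"hand":-1}]'>/dev/null; python3 s.py; done
```

```text
[0.5599 0.1371 0.1483] F [ 0.1 -2.  -1.9] M [-0.33  0.03  0.03] tilt [-7.e-04 -1.e+00  1.e-04] w 0.149 hdg -118.7 q7 -0.54 t 9.83
[0.56   0.1371 0.1477] F [-1.9 -1.1  3.3] M [-0.28  0.41  0.03] tilt [-8.e-04 -1.e+00  0.e+00] w 0.15 hdg -118.7 q7 -0.54 t 10.0
[0.5602 0.1371 0.1474] F [-4.6 -0.  10.9] M [-0.32  1.    0.03] tilt [-1.4e-03 -1.0e+00 -2.0e-04] w 0.148 hdg -118.7 q7 -0.54 t 10.17
```

```bash
python3 -m crank '[{"linear":[0.0002,-0.0006,-0.0005],"dr":[0,0,0],"hand":-1},{"linear":[0.0002,-0.0006,-0.0005],"dr":[0,0,0],"hand":-1}]'>/dev/null; python3 s.py
python3 -m crank '[{"linear":[0,0,0],"dr":[0,-3,0],"hand":-1},{"linear":[0,0,0],"dr":[0,-6,0],"hand":-1},{"linear":[0,0,0],"dr":[0,-6,0],"hand":-1}]'>/dev/null; python3 s.py
python3 -m crank '[{"linear":[0,0,0],"dr":[0,-3,0],"hand":-1},{"linear":[0,0,0],"dr":[0,-6,0],"hand":-1},{"linear":[0,0,0],"dr":[0,-6,0],"hand":-1}]'>/dev/null; python3 s.py
```

```text
[0.5599 0.1371 0.1476] F [-1.6 -0.5  6.6] M [-0.33  0.28  0.01] tilt [-0.0015 -1.      0.001 ] w 0.151 hdg -118.7 q7 -0.54 t 10.33
[0.56   0.1371 0.1479] F [-2.9  0.2  9.9] M [-0.33  0.42  0.01] tilt [-1.6e-03 -1.0e+00  9.0e-04] w 0.15 hdg -112.5 q7 -0.45 t 10.58
[0.5601 0.1372 0.1483] F [-3.1 -1.9 11.3] M [-0.34  0.73  0.03] tilt [-0.002  -1.      0.0011] w 0.15 hdg -106.6 q7 -0.36 t 10.83
```

```bash
for i in 1 2 3; do python3 -m crank '[{"linear":[0,-0.0002,0],"dr":[0,-3,0],"hand":-1},{"linear":[0,-0.0005,0],"dr":[0,-6,0],"hand":-1},{"linear":[0,-0.0005,0],"dr":[0,-6,0],"hand":-1}]'>/dev/null; python3 s.py; done
```

```text
[0.5604 0.1372 0.1488] F [-2.3 -0.1 10.5] M [-0.33  0.4   0.12] tilt [-0.0019 -1.      0.002 ] w 0.151 hdg -100.5 q7 -0.27 t 11.08
[0.5602 0.1373 0.1492] F [-2.8 -1.6 10.2] M [-0.31  0.56  0.03] tilt [-0.0016 -1.      0.0018] w 0.151 hdg -94.6 q7 -0.18 t 11.33
[0.5603 0.1373 0.1496] F [-1.5 -0.   8.7] M [-0.3   0.35 -0.05] tilt [-0.0015 -1.      0.0022] w 0.152 hdg -88.5 q7 -0.09 t 11.58
```

```bash
for i in 1 2 3; do python3 -m crank '[{"linear":[0,-0.0002,0],"dr":[0,-3,0],"hand":-1},{"linear":[0,-0.0004,0],"dr":[0,-6,0],"hand":-1},{"linear":[0,-0.0004,0],"dr":[0,-6,0],"hand":-1}]'>/dev/null; python3 s.py; done
```

```text
[0.5602 0.1373 0.15  ] F [-2.2 -1.9  9.1] M [-0.35  0.39  0.03] tilt [-0.0012 -1.      0.0022] w 0.151 hdg -82.6 q7 -0.0 t 11.83
[0.5603 0.1373 0.1504] F [-1.6 -0.5  9.4] M [-0.3   0.4   0.03] tilt [-9.0e-04 -1.0e+00  2.5e-03] w 0.153 hdg -76.6 q7 0.09 t 12.08
[0.5603 0.1372 0.1508] F [-1.6 -1.2  8.3] M [-0.3   0.38  0.03] tilt [-6.0e-04 -1.0e+00  2.6e-03] w 0.15 hdg -70.6 q7 0.18 t 12.33
```

```bash
for i in 1 2 3; do python3 -m crank '[{"linear":[0,-0.0002,0],"dr":[0,-3,0],"hand":-1},{"linear":[0,-0.0004,0],"dr":[0,-6,0],"hand":-1},{"linear":[0,-0.0004,0],"dr":[0,-6,0],"hand":-1}]'>/dev/null; python3 s.py; done
```

```text
[0.5604 0.1376 0.1511] F [-0.9 -0.3  6.7] M [-0.11  0.16  0.05] tilt [-4.0e-04 -1.0e+00  2.9e-03] w 0.157 hdg -64.5 q7 0.27 t 12.58
[0.5601 0.1374 0.151 ] F [ 0.1 -0.1  3.4] M [-0.09  0.04  0.06] tilt [-1.0e-04 -1.0e+00  2.2e-03] w 0.152 hdg -58.6 q7 0.36 t 12.83
[0.5592 0.1369 0.1505] F [ 0.8  0.5 -0.5] M [-0.08 -0.14 -0.02] tilt [-2.e-04 -1.e+00  0.e+00] w 0.152 hdg -52.7 q7 0.45 t 13.08
```

```bash
for i in 1 2 3; do python3 -m crank '[{"linear":[0,0.001,0],"dr":[0,0,0],"hand":-1},{"linear":[0,0.001,0],"dr":[0,0,0],"hand":-1}]'>/dev/null; python3 s.py; done
```

```text
[0.5592 0.1368 0.1494] F [ 0.3 -0.  -0.9] M [-0.08 -0.22  0.02] tilt [-1.e-04 -1.e+00 -3.e-04] w 0.147 hdg -52.8 q7 0.45 t 13.25
[0.5591 0.1368 0.1485] F [ 1.1 -1.1 -2.2] M [-0.16 -0.19  0.01] tilt [-0.e+00 -1.e+00 -3.e-04] w 0.151 hdg -52.7 q7 0.45 t 13.42
[0.5591 0.1368 0.1476] F [-0.2  0.  -1. ] M [-0.15 -0.13  0.03] tilt [-1.e-04 -1.e+00 -3.e-04] w 0.153 hdg -52.7 q7 0.45 t 13.58
```

Free fall after the start: the drop is felt. Keep lowering until the groove bears it.

```bash
for i in 1 2 3 4 ; do python3 -m crank '[{"linear":[0,0.001,0],"dr":[0,0,0],"hand":-1},{"linear":[0,0.001,0],"dr":[0,0,0],"hand":-1}]'>/dev/null; python3 s.py; done
```

```text
[0.5592 0.1368 0.1466] F [ 0.6 -0.3 -0.5] M [-0.11 -0.1   0.01] tilt [-1.e-04 -1.e+00 -2.e-04] w 0.154 hdg -52.7 q7 0.45 t 13.75
[0.5592 0.1368 0.1456] F [-0.1 -0.1 -1.1] M [-0.04 -0.09  0.03] tilt [-1.e-04 -1.e+00 -1.e-04] w 0.147 hdg -52.7 q7 0.45 t 13.92
[0.5593 0.1368 0.1448] F [ 0.2 -0.2 -0.9] M [-0.05 -0.    0.02] tilt [-1.e-04 -1.e+00  1.e-04] w 0.152 hdg -52.7 q7 0.45 t 14.08
[0.5594 0.1368 0.1444] F [-2.2 -0.6  6.4] M [-0.13  0.46 -0.  ] tilt [-2.e-04 -1.e+00  3.e-04] w 0.15 hdg -52.7 q7 0.45 t 14.25
```

```bash
for i in 1 2 3; do python3 -m crank '[{"linear":[0,0.0002,0],"dr":[0,3,0],"hand":-1},{"linear":[0,0.0004,0],"dr":[0,6,0],"hand":-1},{"linear":[0,0.0004,0],"dr":[0,6,0],"hand":-1}]'>/dev/null; python3 s.py; done
```

```text
[0.5599 0.1372 0.144 ] F [ 0.6 -0.1  4.4] M [ 0.08 -0.03 -0.07] tilt [ 1.0e-04 -1.0e+00  1.7e-03] w 0.153 hdg -58.8 q7 0.36 t 14.5
[0.5601 0.1372 0.1436] F [1.4 0.8 4.1] M [ 0.16 -0.21 -0.06] tilt [ 2.e-04 -1.e+00  2.e-03] w 0.153 hdg -64.7 q7 0.27 t 14.75
[0.5599 0.137  0.1431] F [-0.3 -0.6  4.7] M [ 0.11 -0.07 -0.11] tilt [ 0.     -1.      0.0015] w 0.15 hdg -70.7 q7 0.18 t 15.0
```

Sinking at the thread's pitch with 4 to 5 N. Continue.

```bash
for i in 1 2 3 4; do python3 -m crank '[{"linear":[0,0.0002,0],"dr":[0,3,0],"hand":-1},{"linear":[0,0.0004,0],"dr":[0,6,0],"hand":-1},{"linear":[0,0.0004,0],"dr":[0,6,0],"hand":-1}]'>/dev/null; python3 s.py; done
```

```text
[0.56   0.137  0.1428] F [-0.1  0.3  4.8] M [ 0.06 -0.26 -0.05] tilt [-1.0e-04 -1.0e+00  1.6e-03] w 0.151 hdg -76.6 q7 0.09 t 15.25
[0.5599 0.1369 0.1423] F [1.5 1.  5.7] M [ 0.01 -0.1  -0.11] tilt [-2.0e-04 -1.0e+00  1.3e-03] w 0.152 hdg -82.6 q7 0.0 t 15.5
[0.56   0.1369 0.1419] F [1.  1.9 5.2] M [-0.01 -0.18 -0.03] tilt [-3.0e-04 -1.0e+00  1.5e-03] w 0.151 hdg -88.6 q7 -0.09 t 15.75
[0.5599 0.1368 0.1415] F [0.2 0.4 5.5] M [-0.07 -0.15 -0.09] tilt [-3.0e-04 -1.0e+00  1.2e-03] w 0.151 hdg -94.6 q7 -0.18 t 16.0
```

```bash
for i in 1 2 3 4; do python3 -m crank '[{"linear":[0,0.0001,0],"dr":[0,2,0],"hand":-1},{"linear":[0,0.0003,0],"dr":[0,4,0],"hand":-1},{"linear":[0,0.0003,0],"dr":[0,4,0],"hand":-1}]'>/dev/null; python3 s.py; done
```

```text
[0.56   0.1368 0.1412] F [1.7 0.8 5.2] M [-0.02 -0.22 -0.03] tilt [-5.0e-04 -1.0e+00  1.5e-03] w 0.15 hdg -98.6 q7 -0.24 t 16.25
[0.56   0.1367 0.1409] F [1.  0.9 5.5] M [-0.05 -0.21 -0.03] tilt [-5.0e-04 -1.0e+00  1.4e-03] w 0.151 hdg -102.6 q7 -0.3 t 16.5
[0.56   0.1368 0.1409] F [ 0.2 -0.7  7.4] M [-0.13  0.   -0.05] tilt [-8.0e-04 -1.0e+00  1.3e-03] w 0.15 hdg -106.6 q7 -0.35 t 16.75
[0.5602 0.1368 0.1409] F [-0.1 -0.2 10.3] M [-0.19  0.13 -0.05] tilt [-0.0012 -1.      0.0013] w 0.148 hdg -110.6 q7 -0.41 t 17.0
```

```bash
for i in 1 2; do python3 -m crank '[{"linear":[0,-0.0003,0],"dr":[0,1,0],"hand":-1},{"linear":[0,-0.0003,0],"dr":[0,2,0],"hand":-1},{"linear":[0,-0.0003,0],"dr":[0,2,0],"hand":-1}]'>/dev/null; python3 s.py; done
```

```text
[0.56   0.1368 0.1409] F [ 1.  -0.3  7. ] M [-0.04 -0.06  0.05] tilt [-9.0e-04 -1.0e+00  1.2e-03] w 0.153 hdg -112.5 q7 -0.44 t 17.25
[0.5598 0.1368 0.1409] F [ 0.8 -0.3  6.4] M [-0.07 -0.13 -0.01] tilt [-6.e-04 -1.e+00  9.e-04] w 0.151 hdg -114.6 q7 -0.47 t 17.5
```

Bottomed at 0.1409 m with no torque building. Test by a slight lift whether the thread holds it.

```bash
for i in 1 2 3; do python3 -m crank '[{"linear":[0,-0.0005,0],"dr":[0,0,0],"hand":-1},{"linear":[0,-0.0005,0],"dr":[0,0,0],"hand":-1}]'>/dev/null; python3 s.py; done
```

```text
[0.5594 0.1367 0.1409] F [1.3 0.2 4.1] M [-0.02 -0.25  0.02] tilt [ 0.e+00 -1.e+00  2.e-04] w 0.151 hdg -114.6 q7 -0.47 t 17.67
[0.5586 0.1367 0.141 ] F [ 0.4 -0.8  0.3] M [-0.1   0.   -0.01] tilt [ 9.0e-04 -1.0e+00 -1.1e-03] w 0.15 hdg -114.7 q7 -0.47 t 17.83
[0.5585 0.1367 0.1414] F [ 0.5  0.  -1.4] M [-0.05  0.02 -0.01] tilt [ 0.001  -1.     -0.0013] w 0.154 hdg -114.7 q7 -0.48 t 18.0
```

```bash
for i in 1 2 3; do python3 -m crank '[{"linear":[0,-0.0005,0],"dr":[0,0,0],"hand":-1},{"linear":[0,-0.0005,0],"dr":[0,0,0],"hand":-1}]'>/dev/null; python3 s.py; done
```

```text
[0.5585 0.1367 0.1418] F [-0.  -0.1 -3.9] M [0.01 0.01 0.03] tilt [ 0.0011 -1.     -0.0011] w 0.147 hdg -114.7 q7 -0.48 t 18.17
[0.5584 0.1367 0.142 ] F [  0.2   0.4 -10.3] M [ 0.05 -0.28  0.01] tilt [ 0.0013 -1.     -0.0012] w 0.157 hdg -114.7 q7 -0.48 t 18.33
[0.5584 0.1367 0.1422] F [  3.3   0.3 -17.5] M [ 0.05 -0.57  0.  ] tilt [ 0.0016 -1.     -0.0011] w 0.153 hdg -114.7 q7 -0.48 t 18.5
```

The thread holds the lid (play about 0.9 mm, then -17 N without further rise), so it is engaged. Set it back down on the rim and release.

```bash
python3 -m crank '[{"linear":[0,0.001,0],"dr":[0,0,0],"hand":-1},{"linear":[0,0.002,0],"dr":[0,0,0],"hand":-1},{"linear":[0,0.0028,0],"dr":[0,0,0],"hand":-1},{"linear":[0,0.0028,0],"dr":[0,1.5,0],"hand":-1},{"linear":[0,0.0028,0],"dr":[0,3,0],"hand":-1},{"linear":[0,0.0028,0],"dr":[0,3,0],"hand":-1}]'>/dev/null; python3 s.py
python3 -m crank '[{"linear":[0,0,0],"dr":[0,0,0],"hand":-0.6},{"linear":[0,0,0],"dr":[0,0,0],"hand":-0.5},{"linear":[0,0,0],"dr":[0,0,0],"hand":-0.4},{"linear":[0,0,0],"dr":[0,0,0],"hand":-0.3},{"linear":[0,0,0],"dr":[0,0,0],"hand":-0.3},{"linear":[0,0,0],"dr":[0,0,0],"hand":-0.3}]'>/dev/null; python3 s.py
```

```text
[0.5599 0.1368 0.1412] F [ 0.1 -0.9 -1. ] M [-0.06  0.04  0.06] tilt [-1.e-03 -1.e+00  9.e-04] w 0.153 hdg -117.8 q7 -0.52 t 19.0
[0.5593 0.1368 0.1406] F [ 0.9 -0.7  0.8] M [ 0.08  0.03 -0.02] tilt [-1.e-04 -1.e+00  1.e-04] w 0.348 hdg -117.7 q7 -0.52 t 19.5
```

```bash
python3 -m crank '[{"linear":[0,-0.02,0],"dr":[0,0,0],"hand":-0.3},{"linear":[0,-0.05,0],"dr":[0,0,0],"hand":-0.3},{"linear":[0,-0.08,0],"dr":[0,0,0],"hand":-0.3},{"linear":[0.03,-0.09,0],"dr":[0,0,0],"hand":-0.3},{"linear":[0.06,-0.09,0],"dr":[0,0,0],"hand":-0.3},{"linear":[0.09,-0.09,0],"dr":[0,0,0],"hand":-0.3},{"linear":[0.09,-0.09,0],"dr":[0,0,0],"hand":-0.3},{"linear":[0.09,-0.09,0],"dr":[0,0,0],"hand":-0.3}]'>/dev/null; python3 s.py
python3 - <<'E'
from h import *
W=bot.read_camera("wrist");S=bot.read_camera("side");C=bot.read_camera("scene")
x,y=proj(cam("side"),(.56,.137,.13)).astype(int)
x2,y2=proj(cam("scene"),(.56,.137,.13)).astype(int);print(x,y,x2,y2)
A=[cv2.resize(W[0:150,190:400],(400,286),interpolation=2)]
A=np.vstack([np.hstack([cv2.resize(C[y2-30:y2+30,x2-40:x2+40],None,fx=5,fy=5,interpolation=2),cv2.resize(S[y-30:y+30,x-40:x+40],None,fx=5,fy=5,interpolation=2)]),np.hstack([A[0],cv2.resize(C,(400,286))])])
cv2.imwrite("pics/fin.png",A);print(A.shape)
for n in ("scene","side"):
    c=cam(n)
    for t in ("mug","pencil_cup","top","box","caddy_base"):
        for d in bot.place_of(n,t)[:1]: print(t,n,at_z(c,d["xy"],0).round(3))
E
```

```text
[0.5169 0.0555 0.231 ] F [0.8 1.  0.4] M [ 0.07 -0.04 -0.02] tilt [-1.e-03 -1.e+00 -3.e-04] w 0.35 hdg -117.9 q7 -0.51 t 20.17
262 187 331 184
(586, 800, 3)
mug scene [ 0.44  -0.417  0.   ]
pencil_cup scene [ 0.731 -0.143  0.   ]
top scene [ 0.699 -0.295  0.   ]
box scene [0.389 0.376 0.   ]
caddy_base scene [0.623 0.121 0.   ]
mug side [ 0.426 -0.416  0.   ]
pencil_cup side [ 0.73 -0.13  0.  ]
top side [ 0.703 -0.296  0.   ]
box side [0.396 0.375 0.   ]
caddy_base side [0.621 0.11  0.   ]
```

View pics/fin.png

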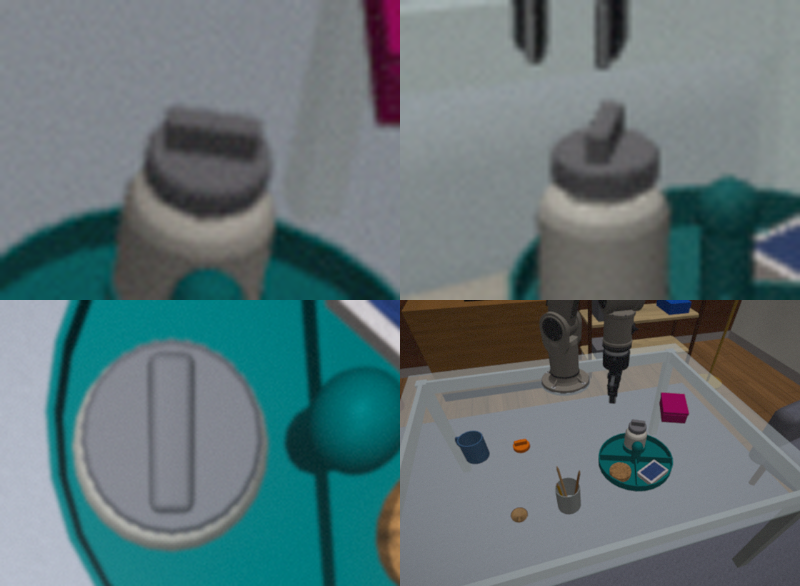

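Final picture: the lid (210,165 left, 605,165 right) sits level and low on the jar's shoulder; the bystanders and the caddy stand as before, the gripper is clear of everything.

```bash
python3 -c "
from station import bot
print(bot.hand_in())"
```

```text
the job is handed in; nothing more can be done
None
```

The grey lid is back on the open jar and screwed home. The job was handed in with the robot clear of everything, at about 20 s of the 72 s allowed.

- **Setting down and finding the thread:** I gripped the lid by its bar with 35 N and set it level on the mouth. Turned anticlockwise, it climbed the thread at its pitch for about 60 degrees. Then the support vanished and it dropped about 6.7 mm into the groove.
- **Screwing home:** Clockwise it sank about 3.5 mm in about 50 degrees at roughly 5 N until the deck met the rim. I turned it about 15 degrees further, to where you say it starts to pinch, and felt no torque building. Downward force never passed about 11 N.
- **Checks before release:**
  - A light lift, up to 17.5 N, showed about 0.9 mm of thread play and then held, so the lid is engaged.
  - After setting it down again the tool read 0.3 mm higher than before, with no upward load. I put this down to the fingers slipping slightly in the lift and did not re-check it.
- **Final look:** The lid sits level and low on the jar. The mug, pencil cup, top, box and caddy foot measured where they were, mostly within 1 cm. The box came out 1 to 2 cm off, but the two views put the shift in different directions, so I take it as detection error. In the last picture the caddy tray looks unturned, though I did not measure its angle.

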